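# Set out the copper fittings on their tiles

## Robot

A 6-joint arm with a two-finger parallel gripper is mounted at the origin on the work surface. World frame = base frame: x ahead of the robot, y to its left, z up, the work surface at z = 0. Lengths are in mm, angles in degrees, forces in N, time in s.
With the tool pointing down it reaches from about 300 to 850 mm from the base axis. Payload 4.2 kg.
Tool frame: the origin (TCP) lies on the front face of the gripper's body, between the roots of the fingers; the fingertips stand 78 mm ahead of it and the grasp point (between the pads) lies 60 mm ahead of it; x points along the fingers, y is the direction in which the jaws open and shut, and the axes are right-handed (so a half turn about x gives the same grasp; the last joint's range is limited). The gripper opens to 91 mm and grips with 3 to 60 N. Pads are 32 mm wide; open, the fingers measure 118 mm over their backs; the gripper's body (76 mm by 178 mm) begins 60 mm behind the grasp point.
Start: joints at [71.047, 18.312, 89.639, -0, 72.044, -1.146], TCP at [175.847, 547.46, 292.276] pointing down, gripper open.
Joint ranges: [-177.97, 177.97], [-48.28, 115.42], [12.27, 149.76], [-77.06, 257.06], [2.81, 150.46], [-146.56, 146.56]. Speed limits (degrees/s): [147.25, 147.25, 180, 180, 180, 180].

## Interface

Orientations are given as [roll, pitch, yaw] about the fixed x, y, z axes, in that order (R = Rz(yaw) Ry(pitch) Rx(roll)).
In Python, from workcell import status, viewer, env gives the robot as it stands. The module is installed in compiled form; this text tells all that it offers.
- The arm moves only by the tool move_arm, never from a script. Its argument "moves" is a list of rows, each a list of 3 entries, a list of its own where there are three numbers: the shift along the tool's x, y, z in cm, then the turn about the tool's x in rad, then the gripper's target within -1 to 1 (fully open at 1, half-way at 0, shut at -1). A call has 1 to 20 rows; each row is the pose to reach, as a shift and turn from the pose commanded when the call began, along the tool's axes at that moment; what a row does not reach only later rows make up. A row lasts 1/8 s, in which the tool goes at most 62.5 mm and 10.7 degrees, less where a joint would pass 70% of its speed; a pose out of reach is approached as far as the arm can. A call with a gripper value outside its range is refused whole. The fingers move at their own pace and stop on an object; "force" is the grip in N (left out, the last holds). Time passes only in rows, so rows that repeat a pose let the fingers close. It gives the time, the measured TCP pose, the force and the opening at its end, in the units of the state.
- status.state(): the state, without advancing time (a new reading comes with each control period).
- viewer.grab_frame(name): name is "scene" or "side" or "wrist"; returns the picture (384x512x3 uint8, red, green, blue); there is no depth.
- viewer.get_calibration(name): a dict with "camera_matrix" (3x3 intrinsics, pixels), "eye" and "rotation" of the camera in the world. Camera axes: x right, y down, z forward; pixel columns grow to the right and rows downward; lengths in mm; the calibration is good to about 2 mm. A picture is of the moment at which its call begins: read the wrist's pose just before it. get_calibration takes no time and is no camera call; for the wrist camera it gives the pose at the moment of the call.
- env.job_done(): hands the job in, once; it reports no verdict.
The state is a dict: "time_s": time; "qpos": joint angles; "qvel": joint speeds; "effort": joint torques, N m; "ee_pos": TCP position; "ee_rot": TCP orientation; "force": force on the tool from outside, world axes, zero at the start; "torque": the same for the moment, N m; "gripper_width": finger opening in mm.
Only numpy, scipy, OpenCV 4.12 (cv2) and the standard library are available. Lean on these libraries where they do the work, as an engineer would, in place of code of your own. Each camera call takes 0.05 s, during which the arm holds its last target.

## Task

Set out the practice kit for the next plumbing trainee: put each of the four copper fittings (the large elbow, the small elbow, the tee and the straight coupling) on the white tile that shows its dark silhouette. Lay the elbows and the tee flat, the right way round so that they cover their silhouettes, and stand the coupling upright on its ring. Leave all four released and at rest.

Things in the scene. Friction and masses are not known exactly. Their poses are not given: they have to be found in the camera images.
- big_elbow: The larger of two elbows, bare copper 90-degree pipe bend lying flat, two equal round arms 30 mm in outside diameter. Origin: on the underside (centre line 15 mm up), where the two arms' centre lines would cross, at the outer side of the bend. One arm runs along +x, the other along +y, each mouth 58 mm from the origin; the last 22 mm of each are straight.
- small_elbow: The smaller of two elbows, bare copper 90-degree pipe bend lying flat, two equal round arms 18 mm in outside diameter. Origin: on the underside (centre line 9 mm up), where the two arms' centre lines would cross, at the outer side of the bend. One arm runs along +x, the other along +y, each mouth 40 mm from the origin; the last 16 mm of each are straight.
- tee: Bare copper pipe tee lying flat, 25 mm outside diameter (centre line 12.5 mm up). Origin: on the underside, below the crossing of run and branch. The run is 88 mm long, along x, from -44 to +44 mm; the branch runs along +y to its mouth at 50 mm.
- coupling: Bare copper straight coupling, a plain short tube standing on end: 36 mm outside diameter, 31 mm bore, 44 mm high. Origin: centre of its underside, z up along the tube.
- big_elbow_tile: White square tile 110 x 110 x 6 mm, fixed, with a flat near-black true-size silhouette of the larger elbow on top. Origin: centre of its underside, axes along its edges. When the larger elbow lies on the silhouette its origin is at (-22, -22) mm in the tile's frame and its x and y axes point along the tile's x and y.
- small_elbow_tile: White square tile 110 x 110 x 6 mm, fixed, with a flat near-black true-size silhouette of the smaller elbow on top. Origin: centre of its underside, axes along its edges. When the smaller elbow lies on the silhouette its origin is at (-15, -15) mm in the tile's frame and its x and y axes point along the tile's x and y.
- tee_tile: White square tile 110 x 110 x 6 mm, fixed, with a flat near-black true-size silhouette of the tee on top. Origin: centre of its underside, axes along its edges. When the tee lies on the silhouette its origin is at (0, -18) mm in the tile's frame and its x and y axes point along the tile's x and y (branch towards the tile's +y).
- coupling_tile: White square tile 110 x 110 x 6 mm, fixed, with a flat near-black true-size silhouette of the coupling's end (a thin ring, 36 mm outside) on top. Origin: centre of its underside, axes along its edges. The coupling belongs upright at the tile's centre, turned any way.
Not all that is in view belongs to the job. What is shaped like the big_elbow but yellow is not meant.

How it is judged (in metres and radians):
At the end, for the whole second after the job is handed in: Every fitting is at rest on top of its own tile, flat or upright (tilt under 0.1 rad, height within 3 mm), within 12 mm per axis of its place on the silhouette; elbows and tee the right way round and within 0.25 rad of it; the coupling within 12 mm of the centre (x of big_elbow in the frame of big_elbow_tile between -0.034 and -0.01 m and x of big_elbow_tile in the frame of big_elbow between 0.01 and 0.034 m and y of big_elbow in the frame of big_elbow_tile between -0.034 and -0.01 m and y of big_elbow_tile in the frame of big_elbow between 0.01 and 0.034 m and angle between the x axis of big_elbow and the x axis of big_elbow_tile, either way round below 0.25 rad and z of big_elbow in the frame of big_elbow_tile between 0.003 and 0.009 m and angle between each of big_elbow, small_elbow, tee, coupling's own z axis and vertical below 0.1 rad and linear speed of each of big_elbow, small_elbow, tee, coupling below 0.01 m/s and angular speed of each of big_elbow, small_elbow, tee, coupling below 0.1 rad/s and x of small_elbow in the frame of small_elbow_tile between -0.027 and -0.003 m and x of small_elbow_tile in the frame of small_elbow between 0.003 and 0.027 m and y of small_elbow in the frame of small_elbow_tile between -0.027 and -0.003 m and y of small_elbow_tile in the frame of small_elbow between 0.003 and 0.027 m and angle between the x axis of small_elbow and the x axis of small_elbow_tile, either way round below 0.25 rad and z of small_elbow in the frame of small_elbow_tile between 0.003 and 0.009 m and x of tee in the frame of tee_tile between -0.012 and 0.012 m and x of tee_tile in the frame of tee between -0.012 and 0.012 m and y of tee in the frame of tee_tile between -0.03 and -0.006 m and y of tee_tile in the frame of tee between 0.006 and 0.03 m and angle between the x axis of tee and the x axis of tee_tile, either way round below 0.25 rad and z of tee in the frame of tee_tile between 0.003 and 0.009 m and horizontal distance between coupling and coupling_tile below 0.012 m and z of coupling in the frame of coupling_tile between 0.003 and 0.009 m); the robot touches nothing.
It also fails if it takes over 99 s, if anything falls off the work surface, if the arm or the gripper's body presses on something with over 40 N, if the wrist force passes 120 N, or if a joint passes its speed limit or range.

## Working session

There is one attempt and no reset: what is moved stays moved. The work goes in short steps, Python scripts to look and compute and a tool call to move; the robot and the scene stay as the last step left them, time stands still between calls to the robot, and variables do not carry over. Pictures are saved under pics/ and viewed, and the job is handed in when it is done.

Besides the shell and the picture viewer there is one more tool, called after "Emit:" in YAML: its name, and indented under it one key for each argument. move_arm: Moves the arm, as the interface text tells. Its arguments: {"type":"object","properties":{"moves":{"type":"array","items":{"type":"array"}},"force":{"type":"number"}},"required":["moves"]}

```bash
mkdir -p pics; ls; cat > h.py <<'E'
import numpy as np, cv2
from workcell import status, viewer, env
def grab(n,save=None):
    c=viewer.get_calibration(n); f=viewer.grab_frame(n)
    if save: cv2.imwrite('pics/'+save,f[:,:,::-1])
    return f,c
def ray(c,px):
    K=np.array(c['camera_matrix']);R=np.array(c['rotation']);e=np.array(c['eye'],float)
    d=R@np.linalg.inv(K)@np.array([px[0],px[1],1.0]); return e,d
def onplane(c,px,z):
    e,d=ray(c,px); return e+d*(z-e[2])/d[2]
def proj(c,p):
    K=np.array(c['camera_matrix']);R=np.array(c['rotation']);e=np.array(c['eye'],float)
    q=K@(R.T@(np.array(p,float)-e)); return q[:2]/q[2]
def tri(c1,p1,c2,p2):
    e1,d1=ray(c1,p1);e2,d2=ray(c2,p2);d1=d1/np.linalg.norm(d1);d2=d2/np.linalg.norm(d2)
    s=np.linalg.lstsq(np.c_[d1,-d2],e2-e1,rcond=None)[0]
    a=e1+s[0]*d1;b=e2+s[1]*d2; return (a+b)/2,np.linalg.norm(a-b)
E
python3 - <<'E'
from h import *
print(status.state())
for n in ('scene','side','wrist'):
    f,c=grab(n,n+'0.png'); print(n,c)
E
```

```text
pics
{'time_s': 0.0, 'qpos': array([ 7.10463471e+01,  1.83525326e+01,  8.97041458e+01,  1.19145180e-03,
        7.20441019e+01, -1.14601215e+00]), 'qvel': array([-0.11023744,  0.02709785, -0.06596534,  0.11471734,  0.02452813,
       -0.03715036]), 'effort': array([-1.43263063e-03, -4.12447464e+01, -2.31971169e+01,  7.27051869e-02,
        4.56538657e-02, -1.50828432e-04]), 'ee_pos': array([175.72954003, 547.12162911, 291.42653714]), 'ee_rot': array([ -91.78999136,   89.89921332, -109.59800037]), 'force': array([0.8414871 , 0.45422616, 0.23093576]), 'torque': array([-0.00577898, -0.02770848, -0.03927679]), 'gripper_width': 91.33876148660164}
scene {'camera_matrix': array([[468.31119432,   0.        , 256.83744425],
       [  0.        , 468.31119432, 188.15821362],
       [  0.        ,   0.        ,   1.        ]]), 'eye': array([1202.7354931 , -468.16596831,  883.98623787]), 'rotation': array([-132.1821501 ,    0.33310807,   55.71757408])}
side {'camera_matrix': array([[485.27526736,   0.        , 257.58718107],
       [  0.        , 485.27526736, 191.15558472],
       [  0.        ,   0.        ,   1.        ]]), 'eye': array([ 419.24968179,  914.78975848, 1094.58839939]), 'rotation': array([-140.49501202,   -0.36810945, -178.27243069])}
wrist {'camera_matrix': array([[293.04769211,   0.        , 260.95859873],
       [  0.        , 293.04769211, 187.87331572],
       [  0.        ,   0.        ,   1.        ]]), 'eye': array([ 95.00435949, 572.72760864, 384.62695732]), 'rotation': array([1.62768793e+02, 9.20405834e-02, 7.22064792e+01])}
```

```bash
python3 - <<'E'
s=open('h.py').read()
s=s.replace("np.array(c['rotation'])","rot(c['rotation'])").replace("def grab","from scipy.spatial.transform import Rotation as Ro\ndef rot(a): return Ro.from_euler('xyz',a,degrees=True).as_matrix()\ndef grab",1)
open('h.py','w').write(s)
E
python3 - <<'E'
from h import *
for n in ('scene','side','wrist'):
    c=viewer.get_calibration(n); print(n,rot(c['rotation'])[:,2],onplane(c,(256,190),0))
print(rot(status.state()['ee_rot']))
E
```

```text
scene [-0.61447728  0.41416713 -0.67147842] [ 3.98800682e+02  7.08230109e+01 -1.13686838e-13]
side [ 0.01422317 -0.63600569 -0.77155328] [444.20638962   8.28002051   0.        ]
wrist [ 0.2816646  -0.09175833 -0.95511542] [209.3105937  528.35386578   0.        ]
[[-3.98943153e-04  3.05852696e-01  9.52078762e-01]
 [-1.19806287e-03  9.52078009e-01 -3.05852955e-01]
 [-9.99999203e-01 -1.26266815e-03 -1.33942454e-05]]
```

View pics/scene0.png

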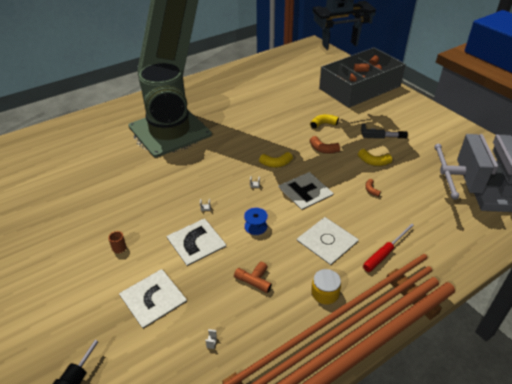

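View pics/side0.png

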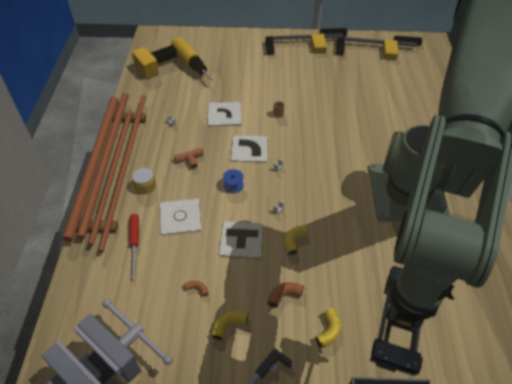

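View pics/wrist0.png

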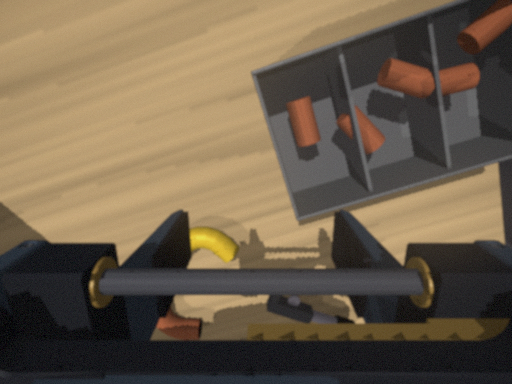

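```bash
python3 - <<'E'
import cv2,numpy as np
s=cv2.imread('pics/scene0.png');d=cv2.imread('pics/side0.png')
def g(x): return np.clip((x/255.)**0.7*255,0,255).astype(np.uint8)
cv2.imwrite('pics/sc1.png',g(cv2.resize(s[120:330,95:400],None,fx=2.6,fy=2.6,interpolation=cv2.INTER_CUBIC)))
cv2.imwrite('pics/sd1.png',g(cv2.resize(d[90:310,150:350],None,fx=2.7,fy=2.7,interpolation=cv2.INTER_CUBIC)))
E
```

```text
(no output)
```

View pics/sc1.png

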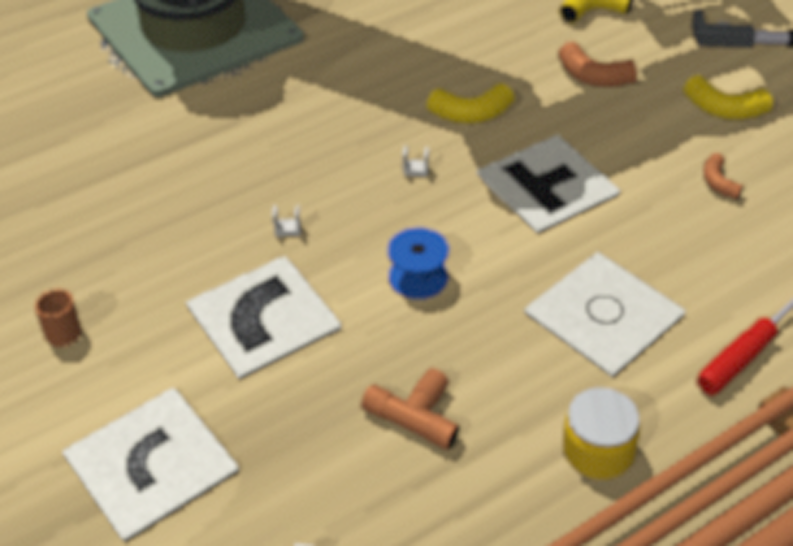

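View pics/sd1.png

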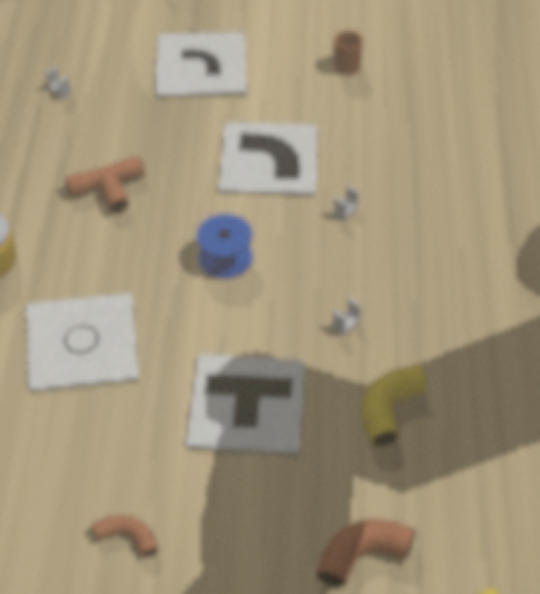

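```bash
cat > m1.py <<'E'
from h import *
I={n:cv2.imread('pics/%s0.png'%n) for n in('scene','side')}
C={n:viewer.get_calibration(n) for n in I}
seeds={'small_tile':((153,297),(225,113)),'big_tile':((197,241),(250,149)),'tee_tile':((305,190),(241,239)),'coup_tile':((327,240),(180,217))}
parts={'big':((324,145),(286,292)),'small':((373,187),(196,287)),'tee':((255,277),(189,157)),'coup':((118,242),(278,110))}
def quad(im,s):
    hsv=cv2.cvtColor(im,cv2.COLOR_BGR2HSV)
    x,y=s;m=np.zeros(im.shape[:2],np.uint8);w=42
    k=(hsv[...,1]<55)|(hsv[...,2]<60)
    m[y-w:y+w,x-w:x+w]=k[y-w:y+w,x-w:x+w]
    m=cv2.morphologyEx(m,cv2.MORPH_CLOSE,np.ones((3,3)))
    cs,_=cv2.findContours(m,cv2.RETR_EXTERNAL,cv2.CHAIN_APPROX_NONE)
    cs=[c for c in cs if cv2.pointPolygonTest(c,(float(x),float(y)),True)>-6]
    c=max(cs,key=cv2.contourArea)
    return c,cv2.minAreaRect(c)
if __name__=='__main__':
  for k,(a,b) in seeds.items():
    for n,s in zip(('scene','side'),(a,b)):
        c,_=quad(I[n],s); hull=cv2.convexHull(c)
        ap=cv2.approxPolyN(hull,4)[0] if hasattr(cv2,'approxPolyN') else cv2.approxPolyDP(hull,5,True)[:,0]
        W=np.array([onplane(C[n],p,6)[:2] for p in ap])
        e=np.roll(W,-1,0)-W
        print(k,n,'area',cv2.contourArea(c),'ctr',W.mean(0).round(1),'edges',np.linalg.norm(e,axis=1).round(0),'ang',(np.degrees(np.arctan2(e[:,1],e[:,0]))%90).round(1))
  for k,(a,b) in parts.items():
    for n,s in zip(('scene','side'),(a,b)):
        hsv=cv2.cvtColor(I[n],cv2.COLOR_BGR2HSV);x,y=s
        print(k,n,[tuple(hsv[y+dy,x+dx]) for dx in(-4,0,4) for dy in(0,)], 'z0 pos',onplane(C[n],s,10)[:2].round(0))
E
python3 m1.py
```

```text
small_tile scene area 2025.0 ctr [ 564.1 -321.1] edges [111. 113. 109. 111.] ang [4.1 4.1 3.5 5.1]
small_tile side area 736.5 ctr [ 561.9 -316.6] edges [115. 115. 115. 113.] ang [6.3 2.1 5.5 2.2]
big_tile scene area 1445.0 ctr [ 472.9 -160.6] edges [113. 110. 110. 113.] ang [89.  89.1  0.4  0.5]
big_tile side area 889.5 ctr [ 470.7 -158.4] edges [114. 113. 114. 109.] ang [ 1.   2.1 89.   2.1]
tee_tile scene area 1021.0 ctr [481.  181.3] edges [114. 109. 110. 109.] ang [88.8 88.  88.9  0. ]
tee_tile side area 1399.0 ctr [478.2 184.1] edges [113. 113. 114. 111.] ang [88.7 87.3 87.7 86.7]
coup_tile scene area 1440.0 ctr [656.1 110.8] edges [110. 109. 111. 110.] ang [8.6 9.4 9.1 9.1]
coup_tile side area 1270.0 ctr [653.3 114.1] edges [111. 115. 114. 113.] ang [10.5 10.4  9.4  8.9]
big scene [(np.uint8(9), np.uint8(178), np.uint8(93)), (np.uint8(9), np.uint8(181), np.uint8(86)), (np.uint8(10), np.uint8(181), np.uint8(83))] z0 pos [357. 353.]
big side [(np.uint8(10), np.uint8(137), np.uint8(80)), (np.uint8(10), np.uint8(140), np.uint8(91)), (np.uint8(11), np.uint8(136), np.uint8(77))] z0 p
[... 323 characters left out ...]
t8(109))] z0 pos [583. 335.]
tee scene [(np.uint8(11), np.uint8(179), np.uint8(189)), (np.uint8(10), np.uint8(182), np.uint8(153)), (np.uint8(10), np.uint8(182), np.uint8(91))] z0 pos [ 652. -104.]
tee side [(np.uint8(11), np.uint8(131), np.uint8(103)), (np.uint8(10), np.uint8(137), np.uint8(121)), (np.uint8(11), np.uint8(138), np.uint8(122))] z0 pos [ 654. -108.]
coup scene [(np.uint8(10), np.uint8(176), np.uint8(81)), (np.uint8(10), np.uint8(182), np.uint8(70)), (np.uint8(9), np.uint8(180), np.uint8(51))] z0 pos [ 372. -323.]
coup side [(np.uint8(15), np.uint8(103), np.uint8(77)), (np.uint8(14), np.uint8(119), np.uint8(71)), (np.uint8(13), np.uint8(117), np.uint8(87))] z0 pos [ 381. -335.]
```

```bash
cat > m2.py <<'E'
from m1 import *
def strip(R,L):
    # planar elbow centreline pts -> centroid along diagonal from origin
    t=np.linspace(0,np.pi/2,200); a=np.c_[R-R*np.cos(t),R-R*np.sin(t)]
    n=int(200*(L-R)/(R*np.pi/2)); s=np.linspace(R,L,n)
    return np.r_[a,np.c_[s,0*s],np.c_[0*s,s]].mean(0)
guess={'big':90,'small':0,'tee':15}
zc={'big':15,'small':9,'tee':12.5,'coup':22}
def meas(k,im,c,s,w=32):
    hsv=cv2.cvtColor(im,cv2.COLOR_BGR2HSV);x,y=s
    m=((hsv[...,0]<15)&(hsv[...,1]>112)).astype(np.uint8)
    z=np.zeros_like(m);z[y-w:y+w,x-w:x+w]=m[y-w:y+w,x-w:x+w]
    z=cv2.morphologyEx(z,cv2.MORPH_OPEN,np.ones((2,2)));z=cv2.morphologyEx(z,cv2.MORPH_CLOSE,np.ones((3,3)))
    _,l,st,ce=cv2.connectedComponentsWithStats(z)
    i=min(range(1,len(st)),key=lambda i:np.hypot(*(ce[i]-s))-0.1*min(st[i][4],200))
    v,u=np.nonzero(l==i); P=np.array([onplane(c,p,zc[k])[:2] for p in zip(u,v)])
    return ce[i],P,(l==i)
def pose(k,P):
    ct=P.mean(0); 
    if k=='coup': return ct,0,(0,0),
    ev,V=np.linalg.eigh(np.cov(P.T)); mj=V[:,1]
    a=np.degrees(np.arctan2(mj[1],mj[0]))+(0 if k=='tee' else 45)
    g=guess[k]; a=a-180*np.round((a-g)/180)
    off={'big':strip(36,58),'small':strip(24,40),'tee':np.array([0,12.5*0+ (37.5*31.25)/(37.5+88)])}[k]
    r=np.radians(a);R=np.array([[np.cos(r),-np.sin(r)],[np.sin(r),np.cos(r)]])
    return ct-R@off,a,np.sqrt(ev)
if __name__=='__main__':
  for k,(a,b) in parts.items():
    cs=[]
    for n,s in zip(('scene','side'),(a,b)):
        ce,P,m=meas(k,I[n],C[n],s);cs.append(ce)
        o,an,ev=pose(k,P); print(k,n,'px',m.sum(),ce.round(1),'centroid',P.mean(0).round(1),'origin',np.round(o,1),'yaw',round(an,1),'sd',np.round(ev,1))
        I[n][m]=(I[n][m]//2+[127,0,127]).astype(np.uint8)
    p,e=tri(C['scene'],cs[0],C['side'],cs[1]);print('  tri',p.round(1),'gap',round(e,1))
  cv2.imwrite('pics/mask_sc.png',I['scene'][100:320,90:400]);cv2.imwrite('pics/mask_sd.png',I['side'][80:330,130:340])
E
python3 m2.py; python3 -c "
import cv2,numpy as np
a=cv2.imread('pics/mask_sc.png');b=cv2.imread('pics/mask_sd.png')
h=max(a.shape[0],b.shape[0]);o=np.zeros((h,a.shape[1]+b.shape[1],3),np.uint8);o[:a.shape[0],:a.shape[1]]=a;o[:b.shape[0],a.shape[1]:]=b
cv2.imwrite('pics/mask.png',cv2.resize(o,None,fx=1.5,fy=1.5))"
```

```text
big scene px 290 [324.8 146.8] centroid [369.7 344.8] origin [378.6 321.6] yaw 66.1 sd [15.3 27.5]
big side px 432 [285.4 292.4] centroid [360.8 345. ] origin [371.6 322.5] yaw 70.5 sd [10.9 24.8]
  tri [363.7 346.2  12.7] gap 7.1
small scene px 132 [372.5 189. ] centroid [586.9 333.4] origin [579.6 318. ] yaw 19.8 sd [ 7.6 18.9]
small side px 177 [197.7 287.3] centroid [578.9 335.4] origin [572.9 319.5] yaw 24.3 sd [ 7.1 17.2]
  tri [581.8 335.3   5.6] gap 5.9
tee scene px 563 [255.2 277.8] centroid [ 655.3 -105.8] origin [ 658.9 -114.4] yaw 22.2 sd [17.7 23. ]
tee side px 257 [190.3 157.2] centroid [ 649.4 -104.8] origin [ 653.5 -113.2] yaw 26.1 sd [15.2 22.5]
  tri [ 651.6 -105.5    9.7] gap 4.4
coup scene px 280 [118.  242.6] centroid [ 384.6 -325.7] origin [ 384.6 -325.7] yaw 0 sd [0 0]
coup side px 103 [279.5 109.9] centroid [ 376.7 -322.2] origin [ 376.7 -322.2] yaw 0 sd [0 0]
  tri [ 377.8 -325.6   17.1] gap 3.8
```

View pics/mask.png

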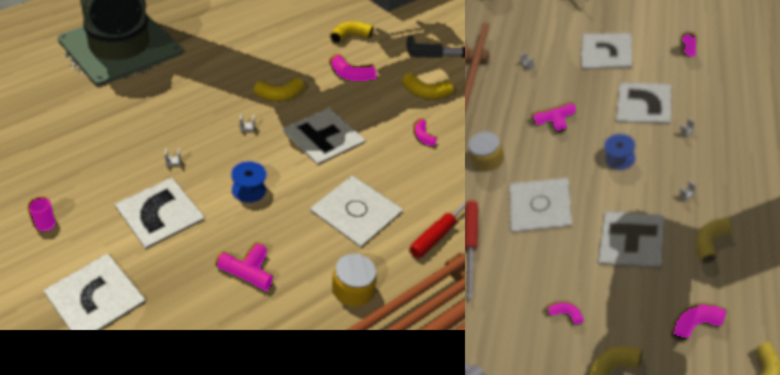

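Emit:
move_arm:
  moves:
    - [[0, -13.5, 34.3], 0, 1]
    - [[0, -13.5, 34.3], 0, 1]
    - [[0, -13.5, 34.3], 0, 1]
    - [[0, -13.5, 34.3], 0, 1]
    - [[0, -13.5, 34.3], 0, 1]
    - [[0, -13.5, 34.3], 0, 1]
    - [[0, -13.5, 34.3], 0, 1]
    - [[0, -13.5, 34.3], 0, 1]
    - [[0, -13.5, 34.3], 0, 1]
    - [[0, -13.5, 34.3], 0, 1]
  force: 40

```text
time_s: 1.4
ee_pos: [460.2, 314.9, 292.3]
ee_rot: [133.9, 90.0, 116.2]
force: [0.6, 0.5, 0.6]
gripper_width: 90.7
```

```bash
python3 - <<'E'
from h import *
f,c=grab('wrist','w1.png'); s=status.state();print(s['time_s'],s['ee_pos'],s['qvel'].round(1)[:3],rot(s['ee_rot'])[:,1],c['eye'])
grab('scene','scene1.png')
E
```

```text
1.45 [460.37714595 314.82421048 292.3565062 ] [-0.3  0.  -0.1] [3.04133659e-01 9.52629351e-01 1.95054446e-04] [379.40630833 340.182586   385.4593307 ]
```

View pics/w1.png

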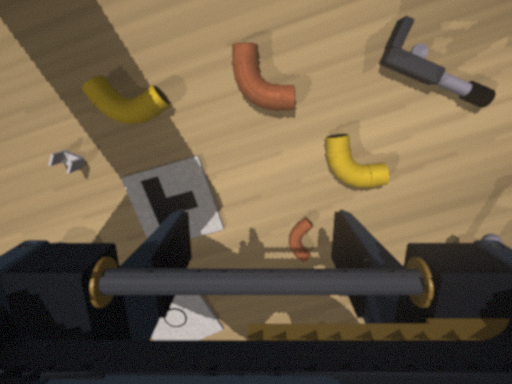

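```bash
cat > m3.py <<'E'
from m2 import *
def wm(k,fn,c,s,w=45):
    im=cv2.imread('pics/'+fn); ce,P,m=meas(k,im,c,s,w); o,a,ev=pose(k,P)
    print(k,'px',m.sum(),ce.round(1),'ctr',P.mean(0).round(1),'origin',np.round(o,1),'yaw',round(a,1),'sd',np.round(ev,1),'bbox',np.argwhere(m).min(0)[::-1],np.argwhere(m).max(0)[::-1])
    return ce,o,a
def near_tri(c1,p1,c2,p2): 
    p,e=tri(c1,p1,c2,p2);print('  tri',p.round(1),'gap',round(e,1))
E
python3 - <<'E'
from m3 import *
c=viewer.get_calibration('wrist')
for k,s,a,b in (('big',(262,78),(324.8,146.8),(285.4,292.4)),('small',(300,240),(372.5,189),(197.7,287.3))):
    guess.update(big=68,small=22)
    ce,o,a_=wm(k,'w1.png',c,s)
    near_tri(c,ce,C['scene'],a);near_tri(c,ce,C['side'],b)
E
```

```text
big px 2300 [259.6  81.3] ctr [362.7 344. ] origin [373.5 321.6] yaw 70.8 sd [11.6 26.5] bbox [233  43] [295 111]
  tri [364.3 346.1  11.4] gap 6.2
  tri [361.5 344.   12.5] gap 1.2
small px 589 [300.5 240.5] ctr [583.1 334.2] origin [578.  317.9] yaw 27.6 sd [ 7.6 18.5] bbox [290 219] [312 262]
  tri [584.9 334.8   6.3] gap 1.7
  tri [580.  335.3  11.3] gap 3.5
```

Emit:
move_arm:
  moves:
    - [[4, -1.8, -13.3], 0.04, 1]
    - [[8, -1.8, -13.3], 0.04, 1]
    - [[10, -1.8, -13.3], 0.04, 1]
    - [[13, -1.8, -13.3], 0.04, 1]
    - [[16, -1.8, -13.3], 0.04, 1]
    - [[18, -1.8, -13.3], 0.04, 1]
    - [[20, -1.8, -13.3], 0.04, 1]
    - [[21, -1.8, -13.3], 0.04, 1]
    - [[21, -1.8, -13.3], 0.04, 1]
    - [[21, -1.8, -13.3], 0.04, -1]
    - [[21, -1.8, -13.3], 0.04, -1]
    - [[21, -1.8, -13.3], 0.04, -1]
    - [[21, -1.8, -13.3], 0.04, -1]
    - [[21, -1.8, -13.3], 0.04, -1]
    - [[21, -1.8, -13.3], 0.04, -1]

```text
time_s: 3.38
ee_pos: [329.0, 337.6, 82.3]
ee_rot: [84.5, 90.0, 64.4]
force: [0.3, 0.1, 0.4]
gripper_width: 34.2
```

```bash
python3 - <<'E'
from h import *
s=status.state();print(s['gripper_width'],s['ee_pos'],s['force'])
grab('side','side2.png')
E
```

```text
34.206991712200285 [329.01811457 337.58630318  82.25363762] [0.28464581 0.12426611 0.38646751]
```

View pics/side2.png

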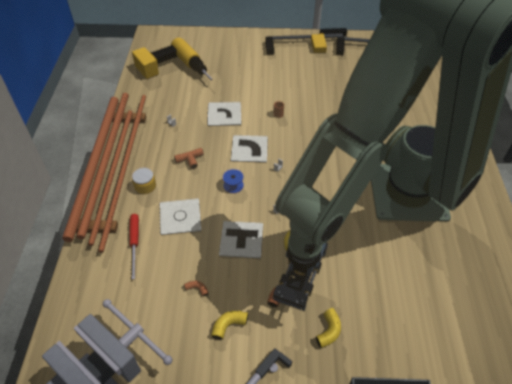

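Emit:
move_arm:
  moves:
    - [[0, 0, 0], 0, -1]
    - [[0, 0, 0], 0, -1]
    - [[0, 0, 0], 0, -1]
    - [[0, 0, 0], 0, -1]

```text
time_s: 3.92
ee_pos: [329.0, 337.6, 82.3]
ee_rot: [82.6, 90.0, 62.5]
force: [0.2, 0.5, -0.5]
gripper_width: 29.8
```

Emit:
move_arm:
  moves:
    - [[-4, 0, 0], 0, -1]
    - [[-8, 0, 0], 0, -1]
    - [[-12, 0, 0], 0, -1]
    - [[-12, -5, 3.4], 0.15, -1]
    - [[-12, -10, 6.9], 0.3, -1]
    - [[-12, -15, 10.3], 0.45, -1]
    - [[-12, -20, 13.7], 0.6, -1]
    - [[-12, -25, 17.2], 0.75, -1]
    - [[-12, -30, 20.6], 0.9, -1]
    - [[-12, -35, 24.1], 1.05, -1]
    - [[-12, -40.1, 27.6], 1.21, -1]
    - [[-12, -40.1, 27.6], 1.21, -1]
    - [[-12, -40.1, 27.6], 1.21, -1]
    - [[-12, -40.1, 27.6], 1.21, -1]

```text
time_s: 5.68
ee_pos: [449.8, -132.5, 202.0]
ee_rot: [-125.0, 89.9, 145.7]
force: [0.6, 0.6, -0.6]
gripper_width: 29.3
```

```bash
python3 - <<'E'
from h import *
s=status.state();print(s['gripper_width'],s['ee_pos'],s['force'],rot(s['ee_rot'])[:,1])
f,c=grab('wrist','w2.png');g,_=grab('scene','s2.png')
cv2.imwrite('pics/both2.png',cv2.resize(np.hstack([f,g])[:,:,::-1],(800,300)))
E
```

```text
29.340160570911834 [ 449.82811687 -132.54982538  202.00841744] [ 0.60613403  0.63764826 -0.64550089] [ 9.99926815e-01  1.20574598e-02 -9.90972514e-04]
```

View pics/both2.png

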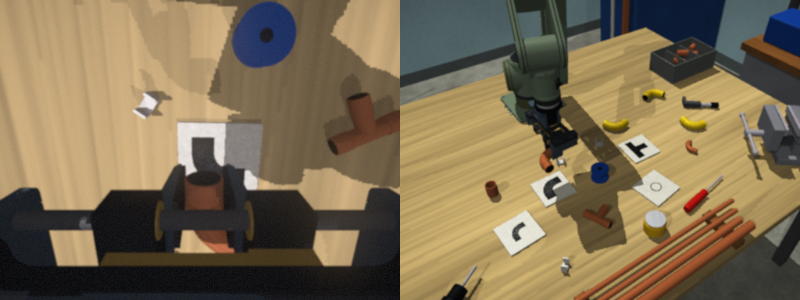

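Emit:
move_arm:
  moves:
    - [[4, 0, 0.15], 0.01, -1]
    - [[8, 0, 0.15], 0.01, -1]
    - [[10, 0, 0.15], 0.01, -1]
    - [[10.8, 0, 0.15], 0.01, -1]
    - [[11.3, 0, 0.15], 0.01, -1]
    - [[11.3, 0, 0.15], 0.01, -1]
    - [[11.3, 0, 0.15], 0.01, -0.1]
    - [[11.3, 0, 0.15], 0.01, 0.3]
    - [[11.3, 0, 0.15], 0.01, 0.3]
    - [[11.3, 0, 0.15], 0.01, 0.3]
    - [[8, 0, 0.15], 0.01, 0.3]
    - [[4, 0, 0.15], 0.01, 0.3]
    - [[0, 0, 0.15], 0.01, 1]
    - [[-4, 0, 4], 0.01, 1]
    - [[-9, 0, 9], 0.01, 1]
    - [[-9, 0, 9], 0.01, 1]

```text
time_s: 7.78
ee_pos: [452.4, -226.5, 295.4]
ee_rot: [59.7, 89.6, -30.5]
force: [0.1, 1.0, -0.6]
gripper_width: 91.0
```

```bash
python3 - <<'E'
from h import *
s=status.state();print(s['gripper_width'],s['ee_pos'],s['force'],rot(s['ee_rot'])[:,1])
f,c=grab('wrist','w3.png');print(c)
E
```

```text
91.01985135774461 [ 452.39318703 -226.45596912  295.40113674] [ 0.14781208  1.03002885 -0.64423323] [ 0.99997603 -0.00278816  0.00633686]
{'camera_matrix': array([[293.04769211,   0.        , 260.95859873],
       [  0.        , 293.04769211, 187.87331572],
       [  0.        ,   0.        ,   1.        ]]), 'eye': array([ 451.37421954, -142.25966358,  388.20991609]), 'rotation': array([ 1.62579419e+02, -4.02021547e-01, -1.45033698e-01])}
```

View pics/w3.png

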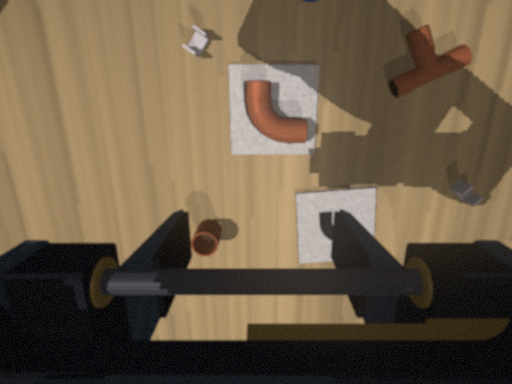

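```bash
python3 - <<'E'
from m3 import *
c=viewer.get_calibration('wrist')
guess.update(big=0,tee=23); zc['big']=21
wm('big','w3.png',c,(272,112)); 
ce,o,a=wm('tee','w3.png',c,(430,62)); near_tri(c,ce,C['scene'],(255.2,277.8)); near_tri(c,ce,C['side'],(190.3,157.2))
wm('coup','w3.png',c,(206,238),30)
print('coup rim top', onplane(c,(206,244),44)[:2])
im=cv2.imread('pics/w3.png')
q=[(229,65),(318,65),(316,155),(232,155)]
print('tile',np.array([onplane(c,p,6)[:2] for p in q]).round(1), np.mean([onplane(c,p,6)[:2] for p in q],0))
cv2.imwrite('pics/w3c.png',cv2.resize(im[200:270,170:400],None,fx=3,fy=3,interpolation=cv2.INTER_CUBIC))
E
```

```text
big px 1870 [272.4 116.5] ctr [ 466.6 -165.2] origin [ 449.4 -183.2] yaw 1.3 sd [10.8 26.2] bbox [247  82] [307 142]
tee px 2464 [429.7  62.4] ctr [ 652.4 -103.8] origin [ 655.1 -112.7] yaw 16.5 sd [16.9 22.4] bbox [392  26] [472  97]
  tri [ 653.7 -103.9    9.6] gap 1.4
  tri [ 650.  -103.4   14.6] gap 2.4
coup px 803 [206.8 239.4] ctr [ 377.4 -329.8] origin [ 377.4 -329.8] yaw 0 sd [0 0] bbox [190 221] [221 257]
coup rim top [ 380.47791759 -324.98314124]
tile [[ 414.2 -105.4]
 [ 521.5 -105.5]
 [ 525.  -215.4]
 [ 414.4 -215. ]] [ 468.75187955 -160.32378556]
```

View pics/w3c.png

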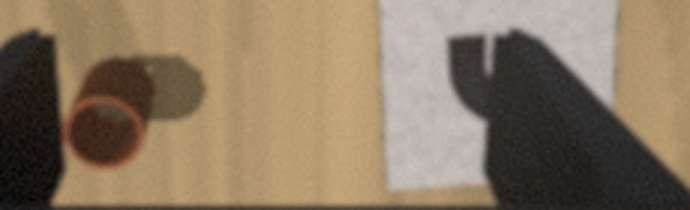

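Emit:
move_arm:
  moves:
    - [[3, -7.3, 9.9], 0, 1]
    - [[6, -7.3, 9.9], 0, 1]
    - [[10, -7.3, 9.9], 0, 1]
    - [[13, -7.3, 9.9], 0, 1]
    - [[16, -7.3, 9.9], 0, 1]
    - [[19, -7.3, 9.9], 0, 1]
    - [[20.7, -7.3, 9.9], 0, 1]
    - [[20.7, -7.3, 9.9], 0, 1]
    - [[20.7, -7.3, 9.9], 0, -1]
    - [[20.7, -7.3, 9.9], 0, -1]
    - [[20.7, -7.3, 9.9], 0, -1]
    - [[20.7, -7.3, 9.9], 0, -1]
    - [[20.7, -7.3, 9.9], 0, -1]
    - [[20.7, -7.3, 9.9], 0, -1]
    - [[20.7, -7.3, 9.9], 0, -1]
    - [[20.7, -7.3, 9.9], 0, -1]
  force: 25

```text
time_s: 9.82
ee_pos: [378.4, -322.9, 85.3]
ee_rot: [84.4, 90.0, -5.6]
force: [0.4, 0.1, 1.7]
gripper_width: 35.2
```

Emit:
move_arm:
  moves:
    - [[-4, 0, 0], 0, -1]
    - [[-8, 0, 0], 0, -1]
    - [[-12, 0, 0], 0, -1]
    - [[-14, 3, -4], 0, -1]
    - [[-14, 6, -9], 0, -1]
    - [[-14, 9, -14], 0, -1]
    - [[-14, 12, -19], 0, -1]
    - [[-14, 15, -24], 0, -1]
    - [[-14, 18, -29], 0, -1]
    - [[-14, 21, -34], 0, -1]
    - [[-14, 24, -39], 0, -1]
    - [[-14, 27.6, -43.7], 0, -1]
    - [[-14, 27.6, -43.7], 0, -1]
    - [[-14, 27.6, -43.7], 0, -1]
    - [[-14, 27.6, -43.7], 0, -1]

```text
time_s: 11.7
ee_pos: [653.6, 113.0, 225.2]
ee_rot: [-71.7, 89.9, -161.8]
force: [0.6, -0.6, -1.0]
gripper_width: 34.8
```

```bash
python3 - <<'E'
from h import *
s=status.state();print(s['gripper_width'],s['ee_pos'],s['force'],rot(s['ee_rot'])[:,1])
f,c=grab('wrist','w4.png');g,_=grab('scene','s4.png')
cv2.imwrite('pics/both4.png',cv2.resize(np.hstack([f,g])[:,:,::-1],(800,300)))
E
```

```text
34.82758636201406 [653.55568184 112.96153118 225.18184941] [ 0.5522124  -0.59387057 -0.98167669] [ 9.99998763e-01 -1.25092573e-03 -9.53424246e-04]
```

View pics/both4.png

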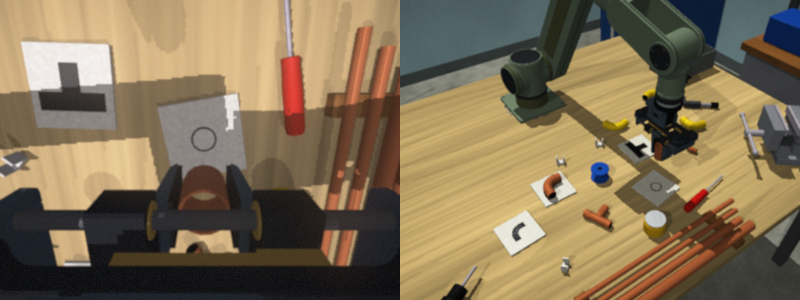

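```bash
python3 - <<'E'
from h import *
c=viewer.get_calibration('wrist');print(onplane(c,(260.5,177),6).round(1))
c=viewer.get_calibration('side');print(onplane(c,(180,216.5),6).round(1))
E
```

```text
[652.8 112.6   6. ]
[652.4 116.5   6. ]
```

Emit:
move_arm:
  moves:
    - [[4, 0, -0.1], 0, -1]
    - [[8, 0, -0.1], 0, -1]
    - [[11, 0, -0.1], 0, -1]
    - [[12.5, 0, -0.1], 0, -1]
    - [[13.2, 0, -0.1], 0, -1]
    - [[13.4, 0, -0.1], 0, -1]
    - [[13.4, 0, -0.1], 0, -1]
    - [[13.4, 0, -0.1], 0, 0]
    - [[13.4, 0, -0.1], 0, 0.5]
    - [[13.4, 0, -0.1], 0, 0.5]
    - [[13.4, 0, -0.1], 0, 0.5]
    - [[10, 0, -0.1], 0, 0.5]
    - [[6, 0, -0.1], 0, 0.5]
    - [[2, 0, -0.1], 0, 0.5]
    - [[-2, 0, 3], 0, 1]
    - [[-6, 0, 8], 0, 1]
    - [[-6, 0, 8], 0, 1]

```text
time_s: 13.92
ee_pos: [655.5, 31.4, 289.3]
ee_rot: [86.6, 89.6, -3.6]
force: [-0.3, 0.7, -0.5]
gripper_width: 91.3
```

```bash
python3 - <<'E'
from h import *
s=status.state();print(s['gripper_width'],s['ee_pos'],s['force'],rot(s['ee_rot'])[:,1])
f,c=grab('wrist','w5.png');g,_=grab('scene','s5.png')
cv2.imwrite('pics/both5.png',cv2.resize(np.hstack([f,g])[:,:,::-1],(800,300)))
E
```

```text
91.26064814145712 [655.48227446  31.42826782 289.27086707] [-0.33800058  0.65412254 -0.53132946] [ 0.99996392 -0.00365248  0.00766871]
```

View pics/both5.png

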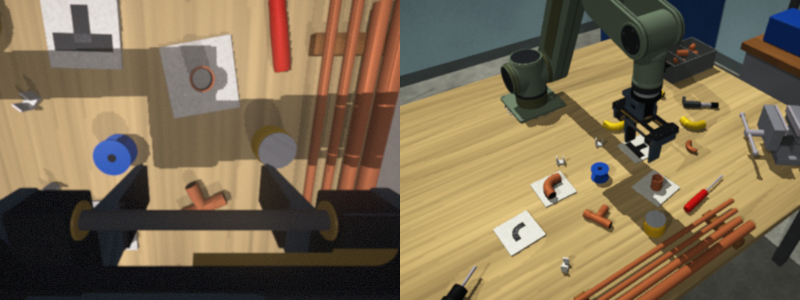

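```bash
python3 - <<'E'
import cv2
im=cv2.imread('pics/w3.png');cv2.imwrite('pics/w3t.png',cv2.resize(im[15:110,380:485],None,fx=5,fy=5,interpolation=cv2.INTER_CUBIC))
E
```

```text
(no output)
```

View pics/w3t.png

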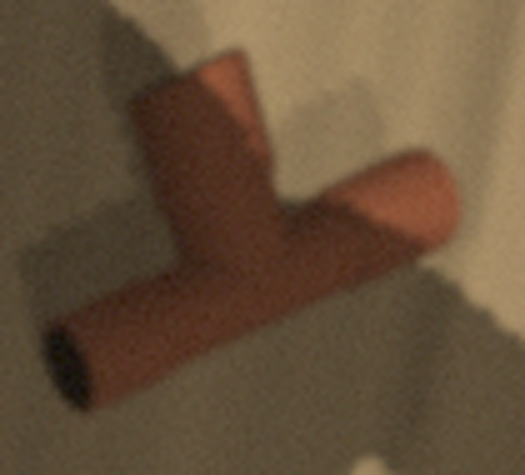

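```bash
python3 - <<'E'
from h import *
K=viewer.get_calibration('wrist')['camera_matrix']
c=dict(camera_matrix=K,eye=[451.374,-142.26,388.21],rotation=[162.579,-.402,-.145])
L,R,B=[onplane(c,p,12.5)[:2] for p in((394.4,88),(468,56),(418,30))]
d=R-L;m=(L+R)/2;b=B-m
print(L,R,B,'len',np.hypot(*d),'yaw',np.degrees(np.arctan2(d[1],d[0])),'mid',m,'br',np.hypot(*b),np.degrees(np.arctan2(b[1],b[0]))-90)
E
```

```text
[ 616.51668593 -133.47702903] [699.03154365 -97.8328243 ] [635.31776512 -70.18549608] len 89.88443176872289 yaw 23.36304902838686 mid [ 657.77411479 -115.65492666] br 50.712491145735775 26.28375098712047
```

```bash
python3 - <<'E'
from h import *
a=viewer.get_calibration('scene');b=viewer.get_calibration('side')
print(tri(a,(326.5,279),b,(144,175)),tri(a,(256,214),b,(233,175)))
E
```

```text
(array([767.33520029,   5.13538021,  48.40896199]), np.float64(3.7493397461755955)) (array([512.20822235,  -7.23903517,  44.86221264]), np.float64(2.6135036586755755))
```

Emit:
move_arm:
  moves:
    - [[3, -1.3, 11.3], -0.15, 1]
    - [[6, -1.3, 11.3], -0.3, 0.32]
    - [[9, -1.3, 11.3], -0.42, 0.32]
    - [[12, -1.3, 11.3], -0.42, 0.32]
    - [[15, -1.3, 11.3], -0.42, 0.32]
    - [[18, -1.3, 11.3], -0.42, 0.32]
    - [[19.6, -1.3, 11.3], -0.42, 0.32]
    - [[20.6, -1.3, 11.3], -0.42, 0.32]
    - [[20.6, -1.3, 11.3], -0.42, 0.32]
    - [[20.6, -1.3, 11.3], -0.42, -1]
    - [[20.6, -1.3, 11.3], -0.42, -1]
    - [[20.6, -1.3, 11.3], -0.42, -1]
    - [[20.6, -1.3, 11.3], -0.42, -1]
    - [[20.6, -1.3, 11.3], -0.42, -1]
    - [[20.6, -1.3, 11.3], -0.42, -1]
    - [[20.6, -1.3, 11.3], -0.42, -1]
  force: 40

```text
time_s: 16.02
ee_pos: [641.0, -78.9, 79.3]
ee_rot: [-115.9, 90.0, 178.2]
force: [-2.2, 0.8, 2.1]
gripper_width: 24.0
```

```bash
python3 - <<'E'
from h import *
s=status.state();print(s['gripper_width'],s['ee_pos'],s['force'],rot(s['ee_rot'])[:,1:])
E
```

```text
23.986814381978494 [641.03157939 -78.89878319  79.259618  ] [-2.16965185  0.80193197  2.08530968] [[ 9.13089723e-01  4.07758211e-01]
 [ 4.07758304e-01 -9.13089900e-01]
 [-5.69033075e-04 -2.76060162e-04]]
```

Emit:
move_arm:
  moves:
    - [[-4, 0, 0], 0, -1]
    - [[-8, 0, 0], 0, -1]
    - [[-12, 0, 0], 0, -1]
    - [[-14, -0.4, -4], 0.1, -1]
    - [[-14, -0.9, -9], 0.2, -1]
    - [[-14, -1.4, -14], 0.3, -1]
    - [[-14, -1.8, -19], 0.4, -1]
    - [[-14, -2.4, -24], 0.455, -1]
    - [[-14, -3, -29], 0.455, -1]
    - [[-14, -3.2, -32.3], 0.455, -1]
    - [[-14, -3.2, -32.3], 0.455, -1]
    - [[-14, -3.2, -32.3], 0.455, -1]
    - [[-14, -3.2, -32.3], 0.455, -1]

```text
time_s: 17.65
ee_pos: [481.0, 202.2, 219.1]
ee_rot: [82.8, 90.0, -9.3]
force: [0.6, -0.2, -1.8]
gripper_width: 24.5
```

```bash
python3 - <<'E'
from h import *
s=status.state();print(s['gripper_width'],s['ee_pos'],s['force'],rot(s['ee_rot'])[:,1])
f,c=grab('wrist','w6.png');g,_=grab('side','s6.png');print(c)
cv2.imwrite('pics/both6.png',cv2.resize(np.hstack([f,g])[:,:,::-1],(800,300)))
E
```

```text
24.459644613645786 [480.9567491  202.23484807 219.13404501] [ 0.60151667 -0.15466121 -1.84587745] [ 9.99339544e-01 -3.63375040e-02  2.48600651e-04]
{'camera_matrix': array([[293.04769211,   0.        , 260.95859873],
       [  0.        , 293.04769211, 187.87331572],
       [  0.        ,   0.        ,   1.        ]]), 'eye': array([483.32600872, 286.03307093, 312.2698746 ]), 'rotation': array([ 1.62793195e+02, -5.44901097e-02, -2.06914159e+00])}
```

View pics/both6.png

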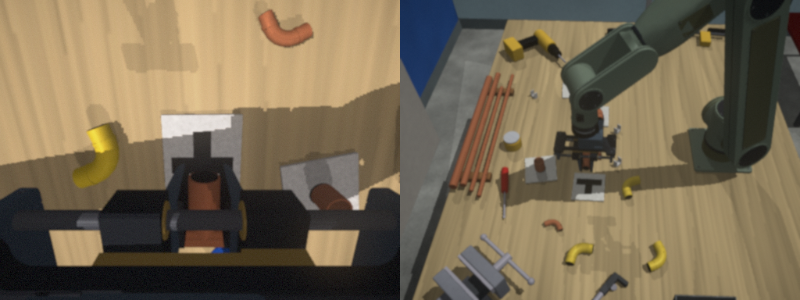

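```bash
python3 - <<'E'
from m3 import *
c=viewer.get_calibration('wrist')
for p in((207.4,147.5),(308.5,147.5),(258.5,168.5)): print(onplane(c,p,6)[:2].round(1))
guess['small']=25
ce,o,a=wm('small','w6.png',c,(365,37)); near_tri(c,ce,C['side'],(197.7,287.3)); near_tri(c,ce,C['scene'],(372.5,189.))
E
```

```text
[425.5 237.6]
[531.5 233.8]
[478.2 213.1]Traceback (most recent call last):
  File "<stdin>", line 5, in <module>
  File "m3.py", line 3, in wm
    im=cv2.imread('pics/'+fn); ce,P,m=meas(k,im,c,s,w); o,a,ev=pose(k,P)
                                      ~~~~^^^^^^^^^^^^
  File "m2.py", line 15, in meas
    i=min(range(1,len(st)),key=lambda i:np.hypot(*(ce[i]-s))-0.1*min(st[i][4],200))
ValueError: min() iterable argument is empty
```

Emit:
move_arm:
  moves:
    - [[4, -0.15, 0], 0, -1]
    - [[8, -0.15, 0], 0, -1]
    - [[11, -0.15, 0], 0, -1]
    - [[12.5, -0.15, 0], 0, -1]
    - [[13.1, -0.15, 0], 0, -1]
    - [[13.3, -0.15, 0], 0, -1]
    - [[13.3, -0.15, 0], 0, -1]
    - [[13.3, -0.15, 0], 0, -0.2]
    - [[13.3, -0.15, 0], 0, 0.2]
    - [[13.3, -0.15, 0], 0, 0.2]
    - [[13.3, -0.15, 0], 0, 0.2]
    - [[10, -0.15, 0], 0, 0.2]
    - [[6, -0.15, 0], 0, 0.2]
    - [[2, -0.15, 0], 0, 0.2]
    - [[-2, -0.15, 3], 0, 1]
    - [[-7, -0.15, 10], 0, 1]
    - [[-7, -0.15, 10], 0, 1]
    - [[-7, -0.15, 10], 0, 1]

```text
time_s: 20.0
ee_pos: [475.7, 102.3, 290.4]
ee_rot: [106.3, 89.8, 14.1]
force: [-0.5, 0.4, -1.0]
gripper_width: 90.0
```

```bash
python3 - <<'E'
from h import *
s=status.state();print(s['gripper_width'],s['ee_pos'],s['force'],rot(s['ee_rot'])[:,1])
f,c=grab('wrist','w7.png')
for p in ((0,0),): pass
E
```

```text
90.0311853775107 [475.65447294 102.25516981 290.42838392] [-0.50719434  0.41977727 -0.96415631] [ 0.99929868 -0.03734087  0.00279263]
```

View pics/w7.png

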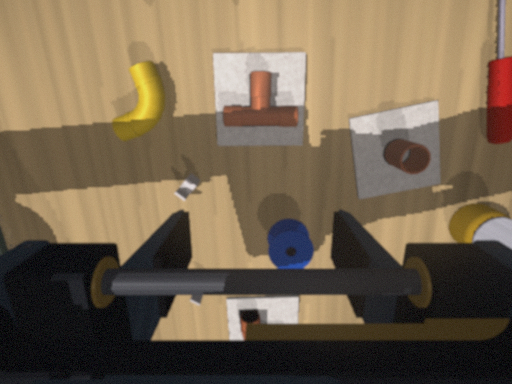

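Emit:
move_arm:
  moves:
    - [[0, 4, -4], -0.15, 1]
    - [[0, 8, -8], -0.3, 1]
    - [[0, 12, -12], -0.475, 1]
    - [[0, 14.3, -14.7], -0.475, 1]
    - [[0, 14.3, -14.7], -0.475, 1]
    - [[0, 14.3, -14.7], -0.475, 1]
    - [[0, 14.3, -14.7], -0.475, 1]

```text
time_s: 20.92
ee_pos: [622.6, 244.6, 289.1]
ee_rot: [-94.6, 89.9, -159.4]
force: [0.2, 0.1, 0.2]
gripper_width: 91.4
```

```bash
python3 - <<'E'
from m3 import *
s=status.state();print(s['gripper_width'],s['ee_pos'],s['qvel'].round(1),rot(s['ee_rot'])[:,1])
f,c=grab('wrist','w8.png')
guess['small']=25
g=proj(c,(582,334,9)); print(g)
try:
  ce,o,a=wm('small','w8.png',c,tuple(int(v) for v in g)); near_tri(c,ce,C['side'],(197.7,287.3)); near_tri(c,ce,C['scene'],(372.5,189.))
except Exception as e: print(e)
x,y=g.astype(int)
cv2.imwrite('pics/w8c.png',cv2.resize(f[y-45:y+45,x-45:x+45,::-1],None,fx=6,fy=6,interpolation=cv2.INTER_CUBIC)); print('crop org',x-45,y-45)
E
```

```text
91.36998436886549 [622.60805915 244.63877854 289.13468742] [-0.3 -0.5 -0.3  0.1  0.  -0.1] [ 9.04819536e-01  4.25794313e-01 -9.00215252e-04]
[262.70936693  84.88314798]
small px 925 [261.4  85. ] ctr [580.8 333.1] origin [574.9 317.2] yaw 24.7 sd [ 7.5 18. ] bbox [244  59] [286 104]
  tri [580.  333.2   4.8] gap 1.0
  tri [582.6 335.    5.4] gap 5.2
crop org 217 39
```

View pics/w8c.png

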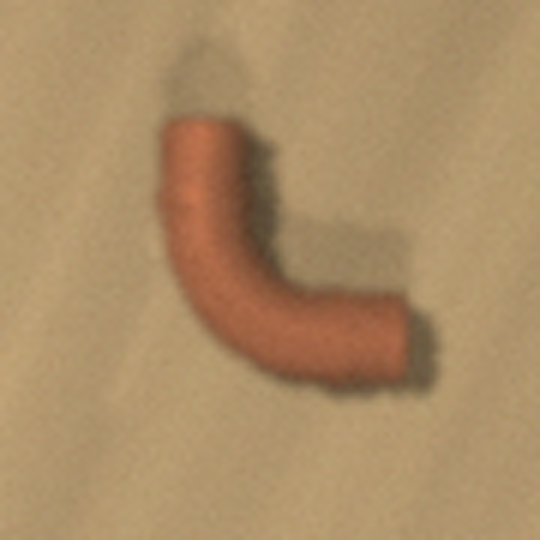

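Emit:
move_arm:
  moves:
    - [[3, -1.2, -6], 0, 0.2]
    - [[6, -1.2, -12.4], 0, 0.2]
    - [[9, -1.2, -12.4], 0, 0.2]
    - [[12, -1.2, -12.4], 0, 0.2]
    - [[15, -1.2, -12.4], 0, 0.2]
    - [[18, -1.2, -12.4], 0, 0.2]
    - [[19.8, -1.2, -12.4], 0, 0.2]
    - [[20.7, -1.2, -12.4], 0, 0.2]
    - [[20.7, -1.2, -12.4], 0, 0.2]
    - [[20.7, -1.2, -12.4], 0, -1]
    - [[20.7, -1.2, -12.4], 0, -1]
    - [[20.7, -1.2, -12.4], 0, -1]
    - [[20.7, -1.2, -12.4], 0, -1]
    - [[20.7, -1.2, -12.4], 0, -1]
    - [[20.7, -1.2, -12.4], 0, -1]
    - [[20.7, -1.2, -12.4], 0, -1]
    - [[20.7, -1.2, -12.4], 0, -1]
  force: 30

```text
time_s: 23.1
ee_pos: [559.8, 352.2, 82.5]
ee_rot: [114.8, 90.0, 50.0]
force: [-1.1, -0.4, 3.1]
gripper_width: 16.9
```

```bash
python3 - <<'E'
from h import *
s=status.state();print(s['gripper_width'],s['ee_pos'],s['force'],rot(s['ee_rot'])[:,1:])
E
```

```text
16.890517001189664 [559.78539417 352.18106266  82.49003791] [-1.11714825 -0.37742241  3.08484333] [[ 9.04772583e-01  4.25894983e-01]
 [ 4.25894941e-01 -9.04772595e-01]
 [ 2.66991967e-04 -1.23458839e-04]]
```

Emit:
move_arm:
  moves:
    - [[-4, 0, 0], 0, -1]
    - [[-8, 0, 0], 0, -1]
    - [[-12, 0, 0], 0, -1]
    - [[-13, -2.4, 4.8], 0.03, -1]
    - [[-13, -4.8, 9.7], 0.06, -1]
    - [[-13, -7.2, 14.5], 0.1, -1]
    - [[-13, -9.6, 19.4], 0.13, -1]
    - [[-13, -12, 24.2], 0.16, -1]
    - [[-13, -14.4, 29.1], 0.2, -1]
    - [[-13, -16.8, 33.9], 0.23, -1]
    - [[-13, -19.2, 38.8], 0.26, -1]
    - [[-13, -21.6, 43.6], 0.3, -1]
    - [[-13, -24, 48.5], 0.34, -1]
    - [[-13, -26.5, 53.3], 0.37, -1]
    - [[-13, -28.9, 58.2], 0.37, -1]
    - [[-13, -28.9, 58.2], 0.37, -1]
    - [[-13, -28.9, 58.2], 0.37, -1]
    - [[-13, -28.9, 58.2], 0.37, -1]

```text
time_s: 25.35
ee_pos: [546.2, -296.2, 212.1]
ee_rot: [-150.5, 90.0, 123.6]
force: [-0.5, -1.1, 0.2]
gripper_width: 17.3
```

```bash
python3 - <<'E'
from h import *
s=status.state();print(s['gripper_width'],s['ee_pos'],s['force'],rot(s['ee_rot'])[:,1])
f,c=grab('wrist','w9.png');g,_=grab('scene','s9.png');print(c)
cv2.imwrite('pics/both9.png',cv2.resize(np.hstack([f,g])[:,:,::-1],(800,300)))
E
```

```text
17.327796604516873 [ 546.20655052 -296.17871089  212.07404299] [-0.45544434 -1.05129421  0.23612621] [ 9.97449193e-01  7.13788637e-02 -4.05861764e-04]
{'camera_matrix': array([[293.04769211,   0.        , 260.95859873],
       [  0.        , 293.04769211, 187.87331572],
       [  0.        ,   0.        ,   1.        ]]), 'eye': array([ 539.57944399, -212.60150048,  305.25056284]), 'rotation': array([ 1.62831583e+02, -1.31908423e-02,  4.10798324e+00])}
```

View pics/both9.png

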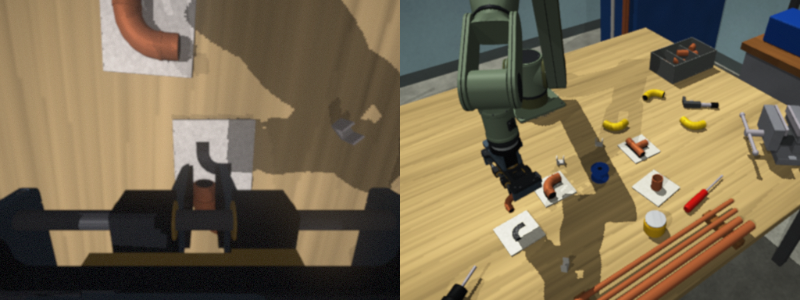

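View pics/w9.png

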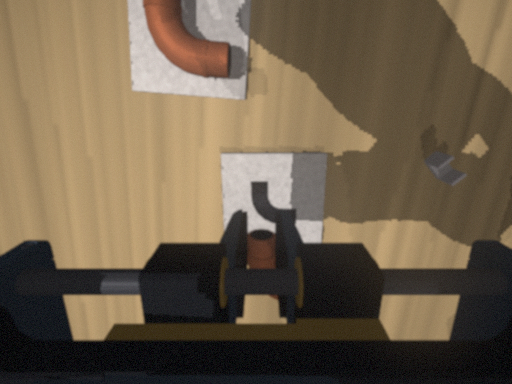

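```bash
python3 - <<'E'
from h import *
c=viewer.get_calibration('wrist')
for p in((222,153.5),(326,153.5),(260,182.5)): print(onplane(c,p,6)[:2].round(1))
E
```

```text
[ 503.7 -270.9]
[ 610.8 -263.2]
[ 545.1 -299.1]
```

Emit:
move_arm:
  moves:
    - [[4, -0.1, 0.2], 0, -1]
    - [[8, -0.1, 0.2], 0, -1]
    - [[10.5, -0.1, 0.2], 0, -1]
    - [[11.7, -0.1, 0.2], 0, -1]
    - [[12.1, -0.1, 0.2], 0, -1]
    - [[12.3, -0.1, 0.2], 0, -1]
    - [[12.3, -0.1, 0.2], 0, -1]
    - [[12.3, -0.1, 0.2], 0, -0.4]
    - [[12.3, -0.1, 0.2], 0, 0]
    - [[12.3, -0.1, 0.2], 0, 0]
    - [[12.3, -0.1, 0.2], 0, 0]
    - [[9, -0.1, 0.2], 0, 0]
    - [[5, -0.1, 0.2], 0, 0]
    - [[1, -0.1, 0.2], 0, 0]
    - [[-3, -0.1, 3], 0, 1]
    - [[-8, -0.1, 9], 0, 1]
    - [[-8, -0.1, 9], 0, 1]
    - [[-8, -0.1, 9], 0, 1]

```text
time_s: 27.7
ee_pos: [551.2, -387.7, 291.9]
ee_rot: [177.0, 90.0, 90.9]
force: [0.6, 1.5, -1.0]
gripper_width: 82.8
```

```bash
python3 - <<'E'
from h import *
s=status.state();print(s['gripper_width'],s['ee_pos'],s['force'])
f,c=grab('wrist','w10.png');print(c)
grab('scene','s10.png');grab('side','d10.png')
E
```

```text
82.84933854709327 [ 551.23521662 -387.65449421  291.91277738] [ 0.6008441   1.45625434 -0.96889841]
{'camera_matrix': array([[293.04769211,   0.        , 260.95859873],
       [  0.        , 293.04769211, 187.87331572],
       [  0.        ,   0.        ,   1.        ]]), 'eye': array([ 544.77948396, -304.0758653 ,  385.06018422]), 'rotation': array([ 1.62833522e+02, -3.76436577e-02,  3.95602017e+00])}
```

View pics/w10.png

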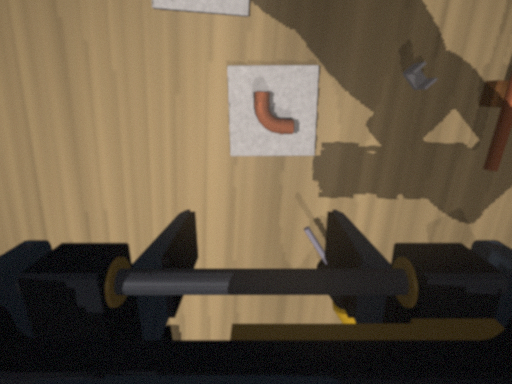

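View pics/s10.png

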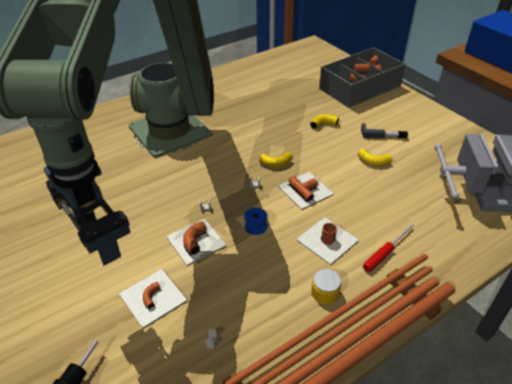

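View pics/d10.png

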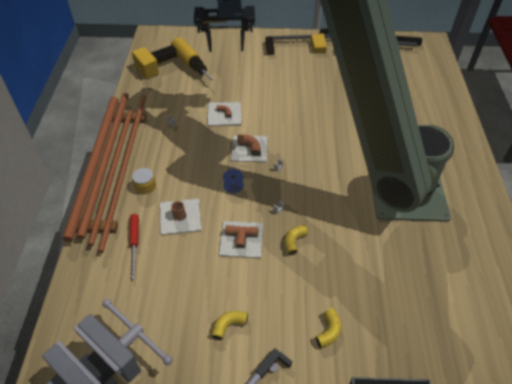

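Everything is placed; a last numeric check of all four against their tiles.

```bash
python3 - <<'E'
from m3 import *
import m3
K=viewer.get_calibration('wrist')['camera_matrix']
def cal(e,r): return dict(camera_matrix=K,eye=e,rotation=r)
def T(c,q): 
    W=np.array([onplane(c,p,6)[:2] for p in q]); print(' tile ctr',W.mean(0).round(1),'yaw',round(np.degrees(np.arctan2(*(W[1]-W[0])[::-1])),1))
zc.update(big=21,small=15,tee=18.5,coup=28); guess.update(big=0,small=4,tee=0)
c10=viewer.get_calibration('wrist')
wm('small','w10.png',c10,(275,113),30); T(c10,[(228,66),(319,65),(316,155),(230,156)])
im=[('scene','s10.png'),('side','d10.png')]
for k,ss in (('big',((195,238),(250,145))),('tee',((303,187),(241,235))),('small',((152,294),(224,111))),('coup',((329,234),(179,211)))):
    cs=[]
    for (n,fn),s in zip(im,ss): cs.append(wm(k,fn,C[n],s,28)[0])
    near_tri(C['scene'],cs[0],C['side'],cs[1])
E
```

```text
small px 663 [270.9 116.4] ctr [ 557.6 -323.2] origin [ 546.  -335.7] yaw 2.2 sd [ 6.7 17.7] bbox [256  93] [293 133]
 tile ctr [ 560.3 -318.5] yaw 4.6
big px 388 [194.1 236.6] ctr [ 471.7 -163. ] origin [ 453.3 -179.8] yaw -2.6 sd [10.9 26.2] bbox [185 223] [206 254]
big px 172 [250.3 142.4] ctr [ 467.9 -167. ] origin [ 450.5 -184.9] yaw 0.7 sd [ 9.6 22.6] bbox [240 136] [259 151]
  tri [ 469.6 -164.2   21.4] gap 4.9
tee px 344 [304.1 187.7] ctr [482.9 173.8] origin [481.8 164.5] yaw -6.3 sd [17.9 23.3] bbox [290 177] [317 201]
tee px 284 [242.  233.8] ctr [476.3 177.3] origin [475.9 168. ] yaw -2.3 sd [14.3 20.4] bbox [227 228] [257 245]
  tri [478.  176.1  14.7] gap 3.7
small px 209 [150.7 294.5] ctr [ 563.3 -322.8] origin [ 551.6 -335.1] yaw 1.4 sd [ 7.1 17.3] bbox [144 283] [160 307]
small px 46 [225.5 110.5] ctr [ 556.8 -320.1] origin [ 545.9 -333.1] yaw 4.8 sd [ 5.8 14.6] bbox [219 108] [230 115]
  tri [ 558.5 -323.    10.8] gap 3.5
coup px 245 [329.5 234.3] ctr [659.7 111.8] origin [659.7 111.8] yaw 0 sd [0 0] bbox [323 224] [336 245]
coup px 130 [179.  211.1] ctr [652.8 114.2] origin [652.8 114.2] yaw 0 sd [0 0] bbox [174 204] [184 218]
  tri [655.4 113.2  24.5] gap 4.7
```

```bash
python3 -c "
from workcell import status,env
print(env.job_done())
s=status.state();print(s['time_s'],s['force'])"
```

```text
the job is handed in; nothing more can be done
None
the job is handed in; nothing more can be done
```

All four copper fittings are on their own tiles, released, and the job is handed in. The last clock reading was about 27.7 s of the 99 s allowed. No verdict was reported, and I took no speed reading of the fittings.

- **Placement:** My last camera measurements put every fitting within about 5 mm of its place on the silhouette (12 mm allowed).
- **Orientation:** Both elbows and the tee are the right way round, within about 5° of their silhouettes (0.25 rad, about 14°, allowed). The coupling stands upright on its ring.
- **Robot:** The gripper was open, well above the table and clear of everything, and the last force readings showed only sensor noise.

**Disagreements between views:** The scene and side cameras differed by 4–7 mm in x for each fitting. Fitted yaws differed by up to about 4°. Heights from the two views ran within about 4 mm of nominal (for example, 10.8 mm measured against 15 mm expected for the small elbow's centre line). The wrist camera helped settle the positions before each placing, so I treated the differences as calibration error. My mask routine also failed once, on a wrist picture with the small elbow near the image edge. I measured the elbow again from a new wrist position before gripping it.

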